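Thread the loose cap onto a film can and store the can

TASK

The metal film can standing in the square black holder has its cap only resting on top of the threads. Without taking the cap off the can (light must not reach the film), turn it backward, anticlockwise from above, until it drops into the thread starts, then screw it forward (clockwise) until it is fully home, still in the holder. Then lift the closed can by its cap and stand it upright in the free compartment of the wooden tray, lowering it without dropping it and leaving the two stored cans, the loupe and the film reel where they are.

Things in the scene. Friction and masses are not known exactly. Their poses are not given: they have to be found in the camera images.
- can: Film can, plain aluminium, 160 to 260 g, standing in the holder. Square foot 52 x 52 mm, 10 mm high; round body 46 mm diameter up to 46 mm height; neck 36 mm diameter, rim at 63 mm. Origin: centre of the foot's underside, z up, x and y square to the foot's sides. Four-start right-hand thread on the neck, the same every 90 degrees.
- start (a point): A thread start of the can: a 28 degree gap over a corner of the foot (others over the other corners), at pin height. Clockwise of it, from above, runs a 54 degree flat-topped ridge where a cap pin now rests, then a stop 3 mm above the ridge that blocks turning clockwise. A pin drops in within 7 degrees of the gap's middle; further anticlockwise the next stop blocks it.
- neck (a point): Centre of the can's rim, 63 mm above its foot's underside. In the gaps the cap falls 7 mm when let go or pressed down gently. Then turning it clockwise about 62 degrees leads the pins under the ridges and down 3 mm to the stop; the cap's ceiling then sits on the rim. Hand must follow these drops.
- cap: Loose screw cap, knurled aluminium, 60 g, 54 mm diameter, 20 mm high; on top a cross of two ribs 3 mm high, 46 mm long along its x and y. Origin: centre of its lower edge, z up. Its height above the can's origin: 58 mm resting on the ridges, 51 dropped in the starts, 48 fully home (up to 1.5 more while the can hangs). 1 mm side play.
- pin (a point): One of four 4 mm pins inside the cap, 3 mm above its lower edge, one under each rib end. At first the pins need 20 to 56 degrees anticlockwise to the middle of the gaps. The can's body is 4 mm narrower than the cap all round, so fingertips may reach below the cap's edge.
- nest: Fixed black plastic holder, 80 mm square, 16 mm high, with a 56 mm square pocket, floor 5 mm above the table; it keeps the can's foot from turning. Origin: centre of its underside; x and y square to its sides.
- tray: Fixed wooden tray, 80 x 258 mm (long along its y), walls 24 mm high, floor 5 mm above the table, three compartments along y at -84, 0 and +84 mm, each at least 64 x 74 mm inside. Origin: centre of its underside. A can's square foot goes in only when square to the tray within about 10 degrees.
- pad: Grey felt on the floor of the tray's one free compartment, 58 x 64 mm, under 1 mm thick (no hindrance). Origin: centre of that compartment on its floor, axes as the tray's.
- stored_a: A closed can of the same shape (71 mm high over all, cap 54 mm in diameter), standing in a tray compartment. Origin: centre of the foot's underside. Leave alone.
- stored_b: The second stored can, as stored_a, in another compartment. Leave alone.
- loupe: Black folding loupe, 36 x 36 mm, 42 mm high. Origin: centre of its underside. Leave alone.
- reel: Black plastic film reel lying flat, 68 mm in diameter, 41 mm high. Origin: centre of its underside. Leave alone.
Mind the look-alikes: they are no part of the job. There is more than one size of the cap; the one meant has the size given above.

How it is judged:
By the outcome, as a careful person would: the job done as asked, in the order asked, and still so for the second after the job is handed in, with the robot touching nothing.
It also fails if it takes over 45 s, if anything falls off the work surface, if the arm or the gripper's body presses on something with over 40 N, if the wrist force passes 120 N, or if a joint passes its speed limit or range.

ROBOT

A 6-joint arm with a two-finger parallel gripper is mounted at the origin on the work surface. World frame = base frame: x ahead of the robot, y to its left, z up, the work surface at z = 0. Lengths are in m, angles in rad, forces in N, time in s.
With the tool pointing down it reaches from about 0.35 to 0.975 m from the base axis. Payload 17.4 kg.
Tool frame: the origin (TCP) lies midway between the tips of the shut fingers; the grasp point (between the pads) lies r.grasp_offset behind it (r.grasp_offset is the distance from the TCP to the grasp point, in m); z points along the fingers, y is the line along which they close (so a half turn about z gives the same grasp; the last joint's range is limited). The gripper opens to 85 mm and grips with 20 to 120 N. Pads are 22 mm wide; open, the fingers measure 114 mm over their backs; the gripper's body (76 mm by 85 mm) begins 54 mm behind the grasp point. The pads swing forward as they close: fully open they stand 13 mm farther back than shut.
Start: joints at [-1.27, 0.116, 1.442, -0, 1.584, -0.038], TCP at [0.224, -0.637, 0.231] pointing down, gripper open.
Joint ranges: [-2.83, 2.83], [-0.83, 2.19], [0.07, 2.5], [-1.14, 4.28], [0.01, 3], [-2.97, 2.97]. Speed limits (rad/s): [1.89, 1.89, 2.22, 3.14, 3.14, 3.14].

INTERFACE

Orientations are given as [roll, pitch, yaw] about the fixed x, y, z axes, in that order (R = Rz(yaw) Ry(pitch) Rx(roll)).
In Python, from bench import r, gripper_open, clamp, ik, optics, job gives the robot as it stands. Calls block until the motion is done:
- r.reach(position, orientation): joint-space move of the TCP to a pose.
- r.move_linear(position, rot=None, feed=0.15): straight line of the TCP; rot=None keeps the orientation; feed is the mean speed in m/s.
- r.move_joints(angles): joint-space move.
- gripper_open() and clamp(effort=None): open the fingers fully, or close them until they stop; effort is the grip in N (None keeps the last).
- r.pause(seconds).
- ik(position, orientation): joint angles nearest the present ones, or None.
- r.observe(): the state.
- optics.capture(name): name is "scene" or "top" or "wrist"; returns a dict with "color" (420x560x3 uint8, red, green, blue), "fov_y" (degrees; the focal length in pixels is half the picture's height over the tangent of half this angle, whatever the lens; pixels are square), "cx", "cy" (the principal point, pixels), "pose" (4x4, takes a point from camera to world coordinates); the wrist camera has in their place "T_tool_cam" (4x4, takes a point from camera to tool coordinates, whose origin is the TCP and whose axes are the flange's). Camera axes: x right, y down, z forward; pixel columns grow to the right and rows downward; lengths in m; the calibration is good to about 2 mm. The wrist camera is an equidistant fisheye: a pixel r from the principal point sees the ray r / f radians off the axis. A picture is of the moment at which its call begins: read the wrist's pose just before it. There is no depth.
A pose or a line that the arm cannot do raises r.Unreachable and nothing moves.
- job.close_job(): hands the job in; it is judged then, once.
The state is a dict: "t": time; "joint_positions": joint angles; "joint_vel": joint speeds; "tau": joint torques, N m; "ee_pos": TCP position; "tcp_rot": TCP orientation; "force": force on the tool from outside, world axes, zero at the start; "ft_torque": the same for the moment, N m; "gripper_width": finger opening in m; "grip_force": force on a finger pad.
Only numpy, scipy, OpenCV 4.12 (cv2) and the standard library are available. Lean on these libraries where they do the work, as an engineer would, in place of code of your own. Each camera call takes 0.05 s, during which the arm holds its last target. There are 200 camera calls.

## Working session

There is one attempt and no reset: what is moved stays moved. The work goes in short steps, each a Python script; the robot and the scene stay as the last script left them, time stands still between calls to the robot, and variables do not carry over. Pictures are saved under pics/ and viewed, at most 10 in all, crops included, and the job is handed in when it is done.

```bash
ls; mkdir -p pics; python3 - <<'E'
from bench import r,optics
import cv2,numpy as np
print(r.grasp_offset, r.observe())
for n in("scene","top"):
    c=optics.capture(n); cv2.imwrite(f"pics/{n}0.png",c["color"][:,:,::-1]); print(n,c["fov_y"],c["cx"],c["cy"],np.round(c["pose"],4).tolist())
    np.save(f"{n}0.npy",c,allow_pickle=True)
print(r.observe()["t"])
E
```

```text
pics
0.0187 {'t': 0.0, 'joint_positions': array([-1.26978253e+00,  1.16483040e-01,  1.44228796e+00,  2.26794606e-05,
        1.58399248e+00, -3.77946512e-02]), 'joint_vel': array([ 0.00246597, -0.00063384,  0.00052349, -0.00218283, -0.00061853,
       -0.00025107]), 'tau': array([ 4.07558342e-03, -7.31971622e+01, -6.32487345e+01,  1.45675663e-04,
        6.33300937e-03, -6.03333916e-08]), 'ee_pos': array([ 0.22428819, -0.63643874,  0.23055007]), 'tcp_rot': array([-3.14042352e+00, -6.69020917e-05,  3.38808698e-01]), 'force': array([-0.05894782,  0.26671142,  0.26185804]), 'ft_torque': array([-0.03157481,  0.00789572, -0.00336343]), 'grip_force': 0.0, 'gripper_width': 0.08566576411069188}
scene 49.42096177569623 279.1450146928698 213.60572903352966 [[0.247, 0.7588, -0.6026, 1.2998], [0.9689, -0.1843, 0.1651, -0.1773], [0.0143, -0.6247, -0.7808, 0.9527], [0.0, 0.0, 0.0, 1.0]]
top 55.28803885903191 278.80839176065115 216.09414132061394 [[-0.0043, -0.9828, 0.1847, 0.4951], [-0.9999, 0.0062, 0.0097, 0.0061], [-0.0107, -0.1847, -0.9827, 0.8237], [0.0, 0.0, 0.0, 1.0]]
0.1
```

View pics/scene0.png

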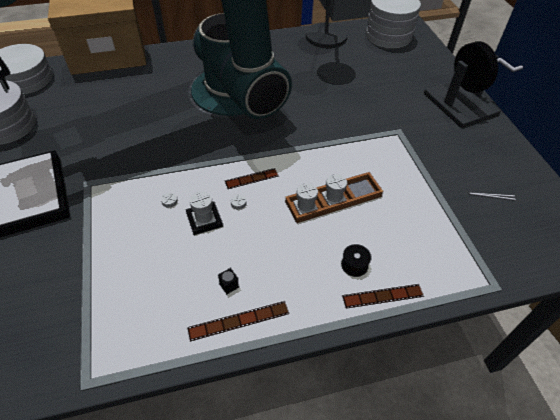

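View pics/top0.png

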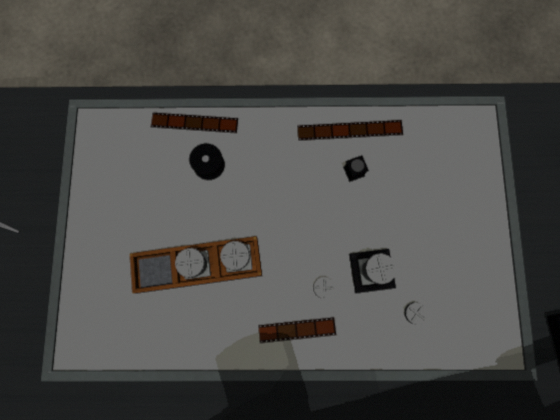

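The scene view shows the can in the holder at about (203,213) and the tray's free compartment at (363,188). In the top view the cap is at (380,268), the holder at (373,270), the free compartment at (155,270), and the tray runs from (131,254) to (262,275). The reel (207,161), the loupe (356,168) and the small decoy caps are well clear.

```bash
cat > h.py <<'E'
import numpy as np,cv2
from bench import r,optics,ik,gripper_open,clamp,job
def ray2plane(c,uv,z,pose=None,fish=False):
    uv=np.atleast_2d(np.asarray(uv,float)); f=210/np.tan(np.radians(c["fov_y"])/2)
    d=(uv-[c["cx"],c["cy"]])/f
    if fish:
        th=np.linalg.norm(d,axis=1,keepdims=True)+1e-9
        d=np.c_[d/th*np.sin(th),np.cos(th)]
    else: d=np.c_[d,np.ones(len(d))]
    P=c["pose"] if pose is None else pose
    d=d@P[:3,:3].T; o=P[:3,3]
    return (o+d*((z-o[2])/d[:,2:]))[:,:2]
def fitrect(p):
    R=cv2.minAreaRect((p*1000).astype(np.float32)); return R
E
python3 - <<'E'
from h import *
c=np.load("top0.npy",allow_pickle=True).item(); im=c["color"]
hsv=cv2.cvtColor(im,cv2.COLOR_RGB2HSV)
def roi(m,x0,x1,y0,y1):
    o=np.zeros_like(m);o[y0:y1,x0:x1]=m[y0:y1,x0:x1];return o
def big(m):
    return max(cv2.findContours(m,0,cv2.CHAIN_APPROX_NONE)[0],key=cv2.contourArea)[:,0]
m=((hsv[...,1]>110)&(hsv[...,2]>50)).astype(np.uint8)*255
k=big(cv2.morphologyEx(roi(m,120,272,225,300),cv2.MORPH_CLOSE,np.ones((5,5))))
print("tray",fitrect(ray2plane(c,k,.024)))
g=cv2.cvtColor(im,cv2.COLOR_RGB2GRAY)
k=big(roi((g<45).astype(np.uint8)*255,335,405,240,300))
print("nest",fitrect(ray2plane(c,k,.016)), k.min(0),k.max(0))
print("cap c (eye)",ray2plane(c,[[380,268]],.083),"pad eye",ray2plane(c,[[155,270]],.005))
print(ray2plane(c,[[190,263],[235,256]],.073))
s=np.load("scene0.npy",allow_pickle=True).item()
print("scene cap",ray2plane(s,[[201.5,201]],.083), "pad",ray2plane(s,[[363,188]],.005))
E
```

```text
tray ((549.5007934570312, 181.02891540527344), (79.39288330078125, 256.6603088378906), 7.53413200378418)
nest ((536.0706787109375, -170.82183837890625), (78.40767669677734, 81.01097106933594), 6.809049606323242) [350 249] [395 292]
cap c (eye) [[ 0.53653664 -0.17139079]] pad eye [[0.53908565 0.26637883]]
[[0.54810204 0.17983112]
 [0.56073004 0.09585398]]
scene cap [[ 0.54403195 -0.17117211]] pad [[0.53484984 0.27360063]]
```

```bash
python3 - <<'E'
from h import *
from scipy.spatial.transform import Rotation as Ro
r.reach([.538,-.171,.20],[np.pi,0,2.11])
o=r.observe(); c=optics.capture("wrist")
T=np.eye(4);T[:3,:3]=Ro.from_euler("xyz",o["tcp_rot"]).as_matrix();T[:3,3]=o["ee_pos"]
c["P"]=T@c["T_tool_cam"]; np.save("w1.npy",c,allow_pickle=True)
print(o["t"],o["ee_pos"],o["joint_positions"],c["fov_y"],c["P"].round(3).tolist())
cv2.imwrite("pics/w1.png",c["color"][:,:,::-1])
E
```

```text
2.125 [ 0.53790044 -0.17175031  0.20002317] [-3.54164409e-01 -1.15027484e-01  1.72322719e+00 -1.49898089e-04
  1.53332369e+00 -8.91832692e-01] 65.70646984690485 [[0.859, 0.486, 0.158, 0.497], [0.511, -0.816, -0.269, -0.103], [-0.001, 0.312, -0.95, 0.342], [0.0, 0.0, 0.0, 1.0]]
```

View pics/w1.png

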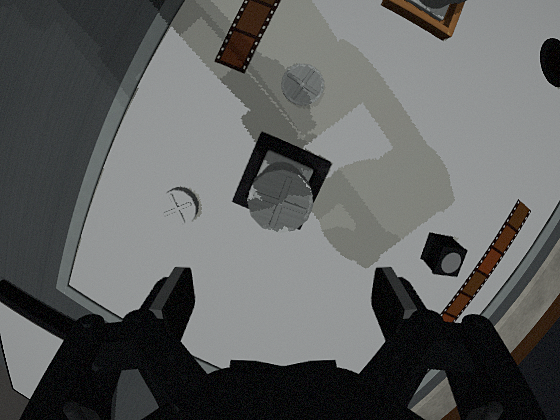

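The cap is at about (281,197) in the wrist view, above the black holder (corners near (262,133), (331,160), (235,203)). I'll enlarge the crop to read the ribs.

```bash
python3 - <<'E'
from h import *
c=np.load("w1.npy",allow_pickle=True).item()
a=c["color"][120:245,215:350][:,:,::-1]
g=cv2.createCLAHE(4,(2,2)).apply(cv2.cvtColor(a,cv2.COLOR_BGR2GRAY))
g=cv2.resize(g,None,fx=4.6,fy=4.6,interpolation=cv2.INTER_CUBIC)
cv2.imwrite("pics/w1c.png",g)
E
```

```text
(no output)
```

View pics/w1c.png

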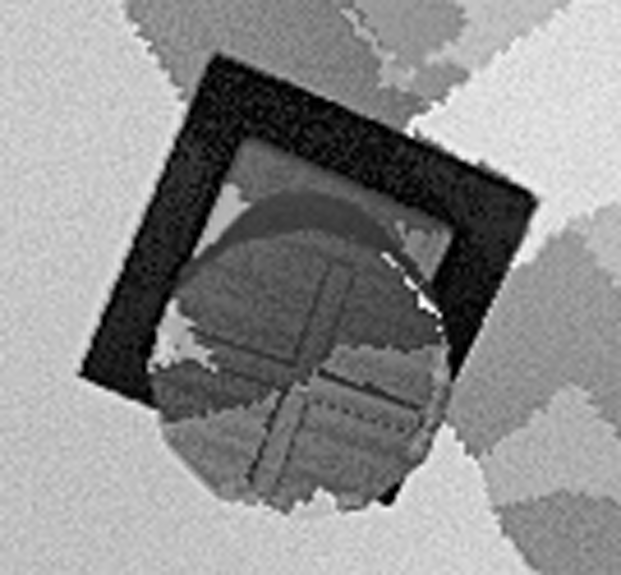

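```bash
python3 - <<'E'
from h import *
c=np.load("w1.npy",allow_pickle=True).item()
q=lambda p,z: ray2plane(c,np.array(p,float)/4.6+[215-.4,120-.4],z,c["P"],True)*1000
def ang(a,b): d=b-a; return np.degrees(np.arctan2(d[1],d[0])),np.linalg.norm(d)
R=q([[340,265],[266,487],[197,342],[425,412]],.086); print(R.round(1),ang(R[1],R[0]),ang(R[2],R[3]))
N=q([[215,55],[537,202],[82,375]],.016); print(N.round(1),ang(N[0],N[1]),ang(N[0],N[2]),(N[1]+N[2])/2)
F=q([[240,145],[455,228]],.015);print(F,ang(F[0],F[1]))
# cap outline at top edge z=.083: leftmost/right/bottom
C=q([[150,365],[447,350],[300,512],[305,232]],.083); print(C.round(1),cv2.minEnclosingCircle(C.astype(np.float32)))
E
```

```text
[[ 530.1 -149.7]
 [ 539.9 -192.3]
 [ 515.4 -174.7]
 [ 557.3 -165.1]] (np.float64(102.9676514954513), np.float64(43.69541085175516)) (np.float64(12.977850889697573), np.float64(42.90917215138118))
[[ 491.7 -136.2]
 [ 569.3 -127.6]
 [ 501.5 -214.8]] (np.float64(6.275248339825091), np.float64(78.06054133646447)) (np.float64(-82.87447458985964), np.float64(79.2523323019589)) [ 535.41072729 -171.22395424]
[[ 506.4356465  -150.74807426]
 [ 556.92603286 -142.32487991]] (np.float64(9.471298389947087), np.float64(51.18817556671767))
[[ 510.4 -183.7]
 [ 555.1 -153.8]
 [ 548.4 -194.4]
 [ 522.1 -148.3]] ((534.4443969726562, -171.21067810058594), 27.059995651245117)
```

The points fit: ribs at 13.0° about (535.5, -170.8) with size about right, holder at 6.7°, and foot edge at 7–9°. The gaps therefore lie about 40° anticlockwise. Next I'll grasp the cap.

```bash
cat >> h.py <<'E'
rad=np.radians
def st(tag=""):
    o=r.observe(); print(tag,round(o["t"],2),(o["ee_pos"]*1000).round(1),"yaw",np.degrees(o["tcp_rot"][2]).round(1),"F",o["force"].round(1),"Tz",o["ft_torque"].round(2),"w",round(o["gripper_width"]*1000,1),"g",round(o["grip_force"],1)); return o
def go(x,y,z,yaw,feed=.05): r.move_linear([x,y,z],[np.pi,0,rad(yaw)],feed)
X,Y=.5353,-.1708
E
python3 - <<'E'
from h import *
r.reach([X,Y,.12],[np.pi,0,rad(120)]); st()
go(X,Y,.049,120,.08); st()
clamp(50); st("clamped")
for a in (130,140,150,160):
    go(X,Y,.049,a); st()
E
```

```text
2.59 [ 535.2 -171.1  120.5] yaw 120.0 F [0.8 0.4 0.9] Tz [ 0.   -0.04 -0.04] w 85.5 g 0.0
 3.63 [ 535.6 -170.9   49.6] yaw 120.0 F [ 0.4 -0.8 -0.4] Tz [ 0.02  0.01 -0.01] w 85.1 g 0.0
clamped 4.03 [ 535.7 -170.8   49.7] yaw 120.0 F [1.6 1.9 5.8] Tz [ 0.25 -0.12 -0.03] w 53.9 g 51.7
 4.36 [ 535.6 -171.    49.7] yaw 130.0 F [0.4 0.2 5.5] Tz [-0.05  0.03  0.08] w 54.1 g 51.9
 4.68 [ 535.6 -171.1   49.7] yaw 140.0 F [-0.4 -1.   5.7] Tz [-0.13  0.07  0.05] w 54.0 g 51.9
 5.01 [ 535.3 -170.9   49.4] yaw 150.0 F [-1.8  0.9  6.1] Tz [0.05 0.49 0.03] w 54.0 g 51.9
 5.33 [ 535.1 -170.9   48.9] yaw 159.8 F [-0.5 -0.7  0.1] Tz [-0.22  0.18  0.05] w 54.0 g 52.5
```

```bash
python3 - <<'E'
from h import *
for z in np.arange(48,40.4,-1.):
    go(X,Y,z/1000,160,.02); o=st(z)
    if o["force"][2]>12: break
E
```

```text
48.0 5.58 [ 535.2 -170.9   47.9] yaw 159.9 F [-0.9 -1.1  0.8] Tz [-0.26  0.21 -0.02] w 54.0 g 52.5
47.0 5.83 [ 535.2 -170.8   46.9] yaw 160.0 F [-1.2 -2.3  0.6] Tz [-0.27  0.19  0.02] w 54.0 g 52.6
46.0 6.08 [ 535.3 -170.8   45.9] yaw 160.0 F [-0.5 -1.4  1. ] Tz [-0.29  0.16  0.02] w 53.9 g 52.6
45.0 6.33 [ 535.3 -170.8   44.9] yaw 160.0 F [-0.4 -2.4  0.7] Tz [-0.31  0.2   0.04] w 54.3 g 52.6
44.0 6.58 [ 535.3 -170.8   43.9] yaw 160.0 F [-1.6 -1.9  0.5] Tz [-0.3   0.22  0.04] w 54.0 g 52.6
43.0 6.83 [ 535.3 -170.7   42.9] yaw 160.0 F [-0.6 -0.9 -0.7] Tz [-0.2   0.13  0.03] w 53.8 g 52.6
42.0 7.08 [ 535.4 -170.9   42.4] yaw 160.0 F [-3.5 -1.   4.6] Tz [-0.2   0.46  0.  ] w 53.8 g 52.9
41.0 7.33 [ 535.6 -170.9   42.1] yaw 160.0 F [-6.6 -0.7 12.7] Tz [-0.07  1.08 -0.02] w 54.0 g 53.5
```

It dropped the full 7 mm. Now I'll screw it clockwise, following the force.

```bash
python3 - <<'E'
from h import *
z=42.2; a=160
go(X,Y,z/1000,a,.02); o=st()
while a>90:
    a-=4; f=o["force"][2]
    z+= .3 if f>12 else (0 if f>7 else (-.2 if f>2 else -.45))
    go(X,Y,z/1000,a,.02); o=st(f"{a} {z:.1f}")
    if abs(o["ft_torque"][2])>.7 : break
E
```

```text
7.58 [ 535.4 -170.9   42.4] yaw 160.0 F [-2.9 -0.8  5.5] Tz [-0.35  0.47 -0.05] w 53.7 g 53.0
156 42.0 7.83 [ 535.5 -170.9   42.2] yaw 156.1 F [-0.3 -1.5  4.9] Tz [-0.41  0.06 -0.05] w 54.4 g 53.0
152 41.8 8.08 [ 535.5 -170.8   42. ] yaw 152.2 F [-0.3 -1.1  4.9] Tz [-0.3   0.09 -0.07] w 54.3 g 53.0
148 41.6 8.33 [ 535.4 -170.7   41.8] yaw 148.2 F [ 0.5 -0.9  5.7] Tz [-0.2   0.03 -0.07] w 53.9 g 53.0
144 41.4 8.58 [ 535.5 -170.6   41.6] yaw 144.2 F [-1.2 -0.5  5.9] Tz [-0.08  0.02 -0.08] w 54.0 g 53.0
140 41.2 8.83 [ 535.5 -170.6   41.4] yaw 140.2 F [-0.3  0.1  6.2] Tz [-0.06 -0.   -0.09] w 53.8 g 53.0
136 41.0 9.08 [ 535.5 -170.7   41.2] yaw 136.2 F [-0.7  0.4  5.9] Tz [ 0.01 -0.04 -0.05] w 53.6 g 53.0
132 40.8 9.33 [ 535.5 -170.7   41. ] yaw 132.2 F [-0.3 -0.   5. ] Tz [-0.05  0.04 -0.12] w 54.2 g 53.0
128 40.6 9.58 [ 535.5 -170.7   40.8] yaw 128.2 F [0.7 0.4 5.7] Tz [-0.06  0.05 -0.09] w 54.0 g 53.0
124 40.4 9.83 [ 535.5 -170.7   40.6] yaw 124.2 F [ 0.4 -1.   5.7] Tz [-0.04  0.04 -0.11] w 54.4 g 53.0
120 40.2 10.08 [ 535.5 -170.7   40.4] yaw 120.2 F [-0.3 -2.1  5.9] Tz [-0.05 -0.04 -0.1 ] w 54.1 g 53.0
116 40.0 10.33 [ 535.5 -170.7   40.2] yaw 116.2 F [0.8 0.  6.2] Tz [-0.05  0.03 -0.12] w 53.8 g 53.0
112 39.8 10.58 [ 535.5 -170.6   40.1] yaw 112.2 F [1.1 0.7 7.4] Tz [-0.07  0.04 -0.09] w 54.5 g 53.0
108 39.8 10.83 [ 535.5 -170.7   40. ] yaw 108.2 F [0.8 0.6 5.7] Tz [-0.04  0.06 -0.  ] w 54.2 g 53.1
104 39.6 11.08 [ 535.6 -170.7   40. ] yaw 104.2 F [-0.3  0.1  6.7] Tz [-0.05  0.1  -0.05] w 53.6 g 53.2
100 39.4 11.33 [ 535.7 -170.8   40. ] yaw 100.2 F [ 0.5 -0.5  9.6] Tz [-0.06  0.09 -0.03] w 54.2 g 53.3
96 39.4 11.58 [ 535.7 -170.7   40. ] yaw 96.2 F [-0.8  0.4  9. ] Tz [0.03 0.07 0.  ] w 53.6 g 53.3
92 39.4 11.83 [ 535.7 -170.7   40. ] yaw 92.2 F [0.2 0.8 9.6] Tz [0.09 0.17 0.2 ] w 54.1 g 53.5
88 39.4 12.08 [ 535.8 -170.7   40. ] yaw 88.3 F [0.4 0.  8.9] Tz [0.07 0.08 1.41] w 54.1 g 54.3
```

The cap is home: about 10 mm of total drop, and a hard torque stop at 1.4 N m after about 70° (this includes the foot's play). Next I'll relieve the force, lift, and look before placing.

```bash
python3 - <<'E'
from h import *
from scipy.spatial.transform import Rotation as Ro
go(X,Y,.040,90,.02); st()
go(X,Y,.070,90,.04); st()
go(X,Y,.160,90,.12); st()
go(.5385,.2643,.160,94.5,.22); o=st()
for n in("top","scene","wrist"):
    c=optics.capture(n); np.save(f"{n}2.npy",c,allow_pickle=True)
    cv2.imwrite(f"pics/{n}2.png",c["color"][:,:,::-1])
a=cv2.imread("pics/scene2.png")[110:230,270:410]; b=cv2.imread("pics/wrist2.png")
np.save("o2.npy",o,allow_pickle=True)
a=cv2.resize(a,(420,360),interpolation=cv2.INTER_CUBIC)
t=cv2.imread("pics/top2.png")[215:305,95:210]; t=cv2.resize(t,(380,360)[:2],interpolation=cv2.INTER_CUBIC)
cv2.imwrite("pics/m2.png",np.hstack([a,t]))
E
```

```text
12.33 [ 535.6 -170.6   40.1] yaw 90.1 F [4.2 0.2 4. ] Tz [ 0.07 -0.54  0.86] w 54.2 g 54.0
 13.23 [ 535.2 -170.8   69.9] yaw 90.0 F [ 0.5 -0.9 -3.3] Tz [-0.03 -0.03  0.  ] w 54.0 g 58.2
 14.13 [ 535.  -170.7  159. ] yaw 90.0 F [-0.2  0.  -2.6] Tz [-0.02  0.05 -0.03] w 53.8 g 58.2
 16.26 [538.6 263.6 160.1] yaw 94.5 F [-0.2 -0.7 -2.2] Tz [ 0.    0.03 -0.01] w 53.1 g 58.2
```

View pics/m2.png

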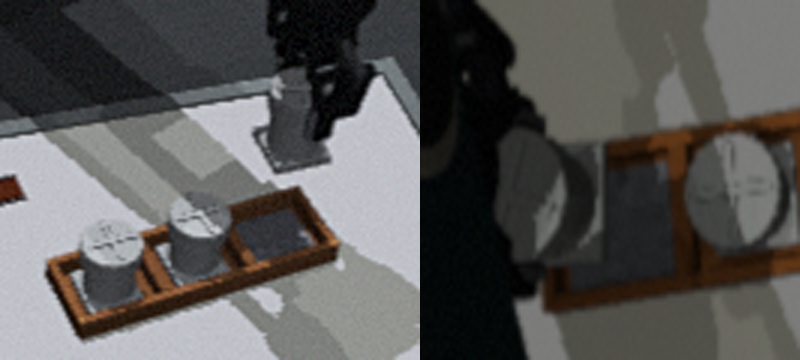

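View pics/wrist2.png

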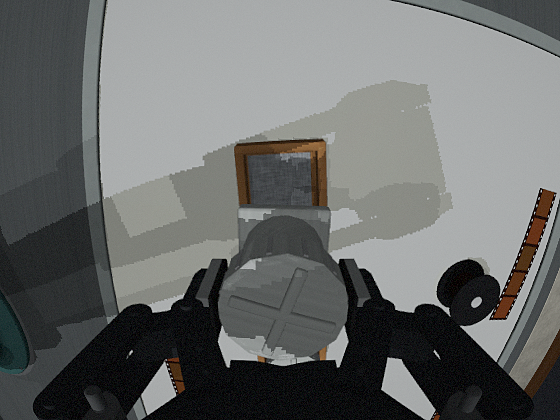

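The can hangs upright from the cap. In the wrist view its far foot edge runs from (239,206) to (330,207), and the tray's end wall runs from (235,143) to (327,140). I'll compare their angles.

```bash
python3 - <<'E'
from h import *
from scipy.spatial.transform import Rotation as Ro
c=np.load("wrist2.npy",allow_pickle=True).item(); o=np.load("o2.npy",allow_pickle=True).item()
T=np.eye(4);T[:3,:3]=Ro.from_euler("xyz",o["tcp_rot"]).as_matrix();T[:3,3]=o["ee_pos"]
P=T@c["T_tool_cam"]
def s(p,z):
    q=ray2plane(c,p,z,P,True)*1000; d=q[1]-q[0]; print(q.round(1),np.degrees(np.arctan2(d[1],d[0])),np.linalg.norm(d)); return q
s([[239,206],[330,207]],.134)
q=s([[235,143],[327,140]],.024)
u=(q[1]-q[0])/np.linalg.norm(q[1]-q[0]); 
# tray end centre -> pad centre 45mm inward (129-84)
print(q.mean(0)+45*np.array([u[1],-u[0]]))
E
```

```text
[[512.6 288.4]
 [562.2 291.6]] 3.756361429259467 49.70614432730802
[[493.7 308.7]
 [572.3 317.3]] 6.259498774556162 79.12238125848414
[537.89267126 268.3037081 ]
```

```bash
python3 - <<'E'
from h import *
x,y,a=.5383,.266,97.5
go(x,y,.12,a,.1); go(x,y,.070,a,.1); st()
z=70
while z>39:
    z-= 2 if z>46 else .5
    go(x,y,z/1000,a,.03); o=r.observe()
    if o["force"][2]>1.5: break
st(z)
r.pause(.2); o=st()
E
```

```text
17.61 [538.5 266.1  70.3] yaw 97.5 F [-0.1 -0.1 -1.7] Tz [-0.03 -0.08 -0.02] w 53.8 g 58.2
39.5 23.86 [538.5 266.   40.1] yaw 97.5 F [-1.9 -2.2  6.2] Tz [-0.26  0.34  0.02] w 53.9 g 58.9
 24.06 [538.4 266.1  40.1] yaw 97.5 F [-1.8 -1.6  5.6] Tz [-0.26  0.4   0.03] w 53.8 g 58.9
```

```bash
python3 - <<'E'
from h import *
x,y,a=.5383,.266,97.5
gripper_open(); st()
go(x,y,.14,a,.08); r.reach([.45,.12,.3],[np.pi,0,rad(97.5)]); st()
for n in("scene","top"):
    cv2.imwrite(f"pics/{n}3.png",optics.capture(n)["color"][:,:,::-1])
a=cv2.resize(cv2.imread("pics/scene3.png")[130:230,270:400],(400,308),interpolation=cv2.INTER_CUBIC)
t=cv2.resize(cv2.imread("pics/top3.png")[215:315,120:250],(400,308),interpolation=cv2.INTER_CUBIC)
cv2.imwrite("pics/m3.png",np.hstack([a,t]))
E
```

```text
24.48 [538.2 266.   39.4] yaw 97.5 F [-0.1  0.1 -0.6] Tz [0.01 0.03 0.04] w 85.8 g 0.0
 26.82 [450.2 120.4 298.7] yaw 97.5 F [ 0.2  0.6 -0.1] Tz [-0.01 -0.09 -0.01] w 85.5 g 0.0
```

View pics/m3.png

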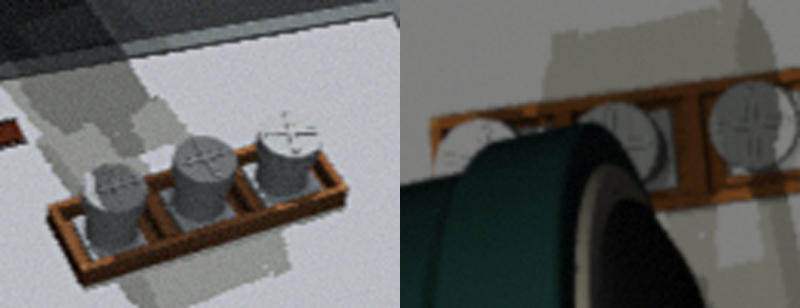

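The picture shows the closed can upright in the end compartment, at the same height as the two stored cans, which have not moved. I'm handing it in.

```bash
python3 -c "
from bench import job
print(job.close_job())"
```

```text
the job is handed in; nothing more can be done
None
```

The cap is screwed fully home, and the closed can stands upright in the tray's free compartment, with the two stored cans unmoved; I handed the job in at about 27 s on the robot's clock, and no verdict came back.

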